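Clamp a glass jar in the pin-lock holder for engraving

ROBOT

A 7-joint arm with a two-finger parallel gripper is mounted at the origin on a cart in front of the work surface, level with it; the furniture and walls round the work are solid. World frame = base frame: x ahead of the robot, y to its left, z up, the work surface at z = 0. Lengths are in mm, angles in rad, forces in N, time in s.
With the tool pointing down it reaches from about 400 to 875 mm from the base axis. Payload 4.4 kg.
Tool frame: the origin (TCP) lies midway between the tips of the shut fingers; the grasp point (between the pads) lies 19 mm behind it (ctrl.pinch_z is the distance from the TCP to the grasp point, in mm); z points along the fingers, y is the line along which they close (so a half turn about z gives the same grasp; the last joint's range is limited). The gripper opens to 85 mm and grips with 20 to 120 N. Pads are 22 mm wide; open, the fingers measure 114 mm over their backs; the gripper's body (76 mm by 85 mm) begins 54 mm behind the grasp point. The pads swing forward as they close: fully open they stand 13 mm farther back than shut.
Start: joints at [-1.176, 0.628, 0.038, 1.517, -0.027, 0.996, -0.02], TCP at [289.012, 582.228, 231.313] pointing down, gripper open.
Joint ranges: [-3.06, 3.06], [-0.37, 2.12], [-1.25, 1.32], [0.18, 2.47], [-1.1, 4.24], [0.23, 1.98], [-2.94, 2.94]. Speed limits (rad/s): [2.57, 2.57, 3.14, 3.14, 3.14, 3.14, 3.14].

INTERFACE

Orientations are given as [roll, pitch, yaw] about the fixed x, y, z axes, in that order (R = Rz(yaw) Ry(pitch) Rx(roll)).
In Python, from cell import read_state, cams, order, ctrl gives the robot as it stands.
- The arm moves only by the tool move_arm, never from a script. Its argument "targets" is text: rows parted by semicolons, each of 7 numbers parted by spaces: the gripper's target within -1 to 1 (fully open at 1, half-way at 0, shut at -1), then the shift along the tool's x, y, z in cm, then the turn, a rotation vector about the tool's x, y, z in degrees. A call has 1 to 5 rows; each row shifts and turns the commanded pose from where the row before left it, along the tool's axes as they then stand; what a row does not reach is not made up. A row lasts 1/12 s, in which the tool goes at most 41.7 mm and 7.16 degrees, less where a joint would pass 70% of its speed; a pose out of reach is approached as far as the arm can. A call with a gripper value outside its range is refused whole. The fingers move at their own pace and stop on an object; the grip force is fixed at half the most. Time passes only in rows, so rows that do not move let the fingers close. It gives the time, the measured TCP pose, the force, the opening and the grip force at its end, in the units of the state.
- read_state(): the state, without advancing time (a new reading comes with each control period).
- cams.get_image(name): name is "side" or "top" or "wrist"; returns a dict with "color" (420x560x3 uint8, red, green, blue), "fovy" (degrees; the focal length in pixels is half the picture's height over the tangent of half this angle, whatever the lens; pixels are square), "cx", "cy" (the principal point, pixels), "k1" (the pictures are not rectified: a ray, as slopes to the right and down, at radius r is drawn at 1 + k1 r^2 times it, then the intrinsics apply), "rvec" (rotation vector, rad) and "tvec" (3), from world to camera coordinates, as OpenCV has them. Camera axes: x right, y down, z forward; pixel columns grow to the right and rows downward; lengths in mm; the calibration is good to about 2 mm. A picture is of the moment at which its call begins. There is no depth.
- order.finish_job(): hands the job in; it is judged then, once.
The state is a dict: "clock": time; "qpos": joint angles; "qd": joint speeds; "tau": joint torques, N m; "eef_pos": TCP position; "tool_rot": TCP orientation; "force": force on the tool from outside, world axes, zero at the start; "torque": the same for the moment, N m; "width": finger opening in mm; "gripper_force": force on a finger pad.
Only numpy, scipy, OpenCV 4.12 (cv2) and the standard library are available. Lean on these libraries where they do the work, as an engineer would, in place of code of your own. Each camera call takes 0.05 s, during which the arm holds its last target. There are 200 camera calls.

TASK

Get the glass jar ready for engraving: pick it up with a light grip (squeeze the glass with no more than about 40 N), stand it upright on the cork rest of the jar holder, between the two jaws, and let go of it. Then pull the black lock knob up until its pin is clear, slide the jaw section one hole towards the jar so that its sprung cork pad bears on the glass, and let the pin down fully home in that hole. Finish with the fingers still gripping the knob, holding the pin home, and do not knock over the glue bottle on the way.

Things in the scene. Friction and masses are not known exactly. Their poses are not given: they have to be found in the camera images.
- holder: Jar holder fixed to the table: wooden base 286 x 86 x 10 mm, on it a square aluminium tube 22 mm wide, 15 to 37 mm above the table, with a pin hole every 25 mm along its top. Origin on the table under where the clamped jar stands; z up, x along the tube from the sliding jaw towards the fixed V jaw. The rest is open on both sides (+y, -y).
- seat (a point): On the flat cork rest (64 x 52 mm, top 42 mm above the table), under the axis of the clamped jar; axes as the holder's. Set the jar down here or up to 15 mm short of it (towards -x): the pad pushes it into the V. Fixed V jaw: 40 mm wide, top 80 mm above the table, begins 14 mm from here in +x. The pad starts 44 mm from here in -x.
- ring_jar: Clear glass jar of jump rings with a fixed cork, 44 mm across, 63 mm tall, about 55 g, loose. Origin at the centre of its underside, z up. Fragile: the grip on it must stay below 50 N a finger (100 N for both fingers in sum).
- jar_mid (a point): Centre of the glass jar, 31 mm above its underside; the straight glass wall to grip runs from 4 to 39 mm above the underside.
- section (a joint): Slide of the tube section that carries the moving jaw, m along the holder's x: 0 as found, with the pin in a hole; 0.025 at the next hole towards the jar (it stops 2.5 mm past that); holes also at -0.025 and -0.050. Friction about 1.5 N. It cannot slide while the pin is in a hole.
- lock_pin (a joint): Lift of the sprung lock pin, m: 0 fully home, 0.012 fully up (stop). The 6 mm round-ended pin is clear of its 8 mm hole above 0.008. A spring presses it down with 3 N when home, 6 N when fully up; let down between holes it rides on the tube and drops into the next hole it meets.
- lock_knob: Black knob on the pin: upright cylinder 22 mm across, 24 mm tall, 127 mm from the seat (-x) at the start. Origin at its centre, 68 mm above the table when the pin is home; it moves with the pin and section. Under it: the section's top, 42 mm above the table, with a 17 mm wide hexagon to 52 mm. The moving jaw, 82 mm high, stands 60 mm from its axis (+x).
- cork_pad: Sprung cork pad on the moving jaw, 32 mm wide, 28 mm high, centred 62 mm above the table. Origin at the middle of the face that meets the jar. It yields up to 6 mm: 1 N at first touch, 3 N when the section is locked against the jar.
- glue_bottle: Slim white bottle with a blue pointed cap, 30 mm across, 90 mm tall, loose, standing near the holder. Origin at the centre of its underside, z up.
There are look-alikes about, which are no part of the job. What is shaped like the ring_jar but orange or purple is not meant.

How it is judged:
By the outcome, as a careful person would: the job done as asked, in the order asked, and still so for the second after the job is handed in, while the arm keeps its last pose, push and grip.
It also fails if it takes over 48 s, if anything falls off the work surface, if the arm or the gripper's body presses on something with over 40 N, if the wrist force passes 120 N, or if a joint passes its speed limit or range.

## Working session

There is one attempt and no reset: what is moved stays moved. The work goes in short steps, Python scripts to look and compute and a tool call to move; the robot and the scene stay as the last step left them, time stands still between calls to the robot, and variables do not carry over. Pictures are saved under pics/ and viewed, at most 10 in all, crops included, and the job is handed in when it is done.

Besides the shell and the picture viewer there is one more tool, called after ">>>" as a command line: name --argument value ..., lists and objects as JSON in quotes. move_arm: Moves the arm, as the interface text tells. Its arguments: {"type":"object","properties":{"targets":{"type":"string"}},"required":["targets"]}

```bash
mkdir -p pics; ls; cat > h.py <<'E'
import numpy as np, cv2
from cell import read_state, cams, order, ctrl
def cam(name,save=None):
    d=cams.get_image(name)
    if save: cv2.imwrite(save,cv2.cvtColor(d["color"],cv2.COLOR_RGB2BGR))
    h,w=d["color"].shape[:2]; f=h/2/np.tan(np.radians(d["fovy"])/2)
    d["f"]=f; d["R"]=cv2.Rodrigues(np.array(d["rvec"],float))[0]; d["t"]=np.array(d["tvec"],float).ravel()
    return d
def proj(d,P):
    P=np.atleast_2d(P)@d["R"].T+d["t"]; s=P[:,:2]/P[:,2:]; r2=(s**2).sum(1,keepdims=True)
    return s*(1+d["k1"]*r2)*d["f"]+[d["cx"],d["cy"]]
def ray(d,u,v):
    s0=np.array([(u-d["cx"])/d["f"],(v-d["cy"])/d["f"]]); s=s0.copy()
    for _ in range(20): s=s0/(1+d["k1"]*(s@s))
    return -d["R"].T@d["t"], d["R"].T@np.array([*s,1])
def onz(d,u,v,z):
    c,r=ray(d,u,v); return c+r*(z-c[2])/r[2]
E
python3 - <<'E'
from h import *
for n in ["top","side"]:
    d=cam(n,f"pics/{n}0.png"); print(n,d["f"],d["k1"],-d["R"].T@d["t"])
s=read_state(); print(s, ctrl.pinch_z)
E
```

```text
pics
top 409.59546051233 -0.1269799510898022 [378.99466712 161.06384038 896.18380559]
side 433.55798207302337 -0.0041455358689446884 [ 431.41824478 -524.31129058  640.05349062]
{'clock': 0.1, 'qpos': array([-1.17579591,  0.6292278 ,  0.03846095,  1.5182252 , -0.02701104,
        0.99630564, -0.02000847]), 'qd': array([ 0.00012369, -0.00175145,  0.00056248, -0.00240802, -0.00094631,
        0.00183085, -0.00069887]), 'tau': array([ 2.59915920e-03, -5.64527249e+01,  1.23062935e+00, -1.93971938e+01,
        1.13719970e-02,  5.46584386e-03,  2.18222402e-05]), 'eef_pos': array([288.77126092, 581.73456153, 230.51176703]), 'tool_rot': array([-3.13994501e+00,  1.44716880e-05,  2.68076565e+00]), 'force': array([ 0.39841367, -0.43606927,  0.50892235]), 'torque': array([ 0.0300984 , -0.02321401, -0.01593804]), 'gripper_force': 0.0, 'width': 85.23784312648415} 18.700000000000003
```

View pics/top0.png

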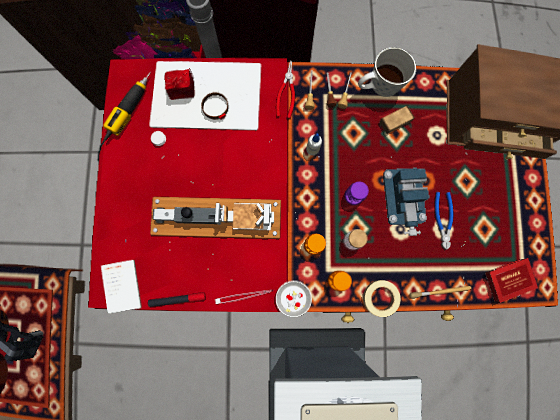

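View pics/side0.png

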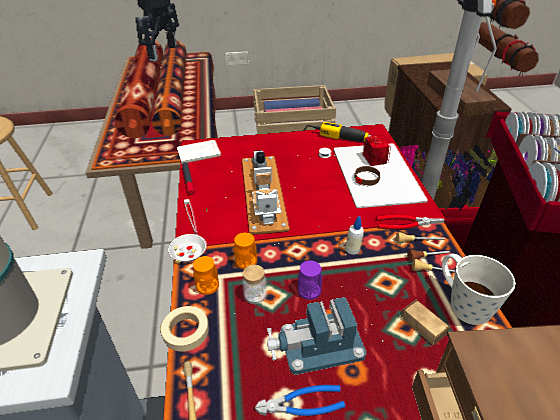

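The top view shows the clear jar with its cork at (355,240), and its look-alikes: orange at (315,244) and (340,282), purple at (357,193). The holder runs from the knob at (186,213) to the V jaw at (268,215), and the glue bottle is at (314,146). In the side view the clear jar is at (255,283), the knob at (260,158) and the bottle at (355,235). I'll check the choice with one composite crop.

```bash
python3 - <<'E'
from h import *
t=cv2.imread("pics/top0.png"); s=cv2.imread("pics/side0.png")
a=cv2.resize(t[185:250,140:380],None,fx=3.33,fy=3.33,interpolation=cv2.INTER_CUBIC)
b=cv2.resize(s[140:310,180:380],None,fx=2.2,fy=2.2,interpolation=cv2.INTER_CUBIC)
c=np.zeros((a.shape[0]+b.shape[0],a.shape[1],3),np.uint8); c[:a.shape[0]]=a; c[a.shape[0]:,:b.shape[1]]=b
cv2.imwrite("pics/crop.png",c); print(c.shape,a.shape)
T=cam("top");S=cam("side")
for nm,u,v,z in [("jarT",355,239,63),("knobT",186.5,213.5,80),("glueT",318,137,90)]: print(nm,onz(T,u,v,z))
for nm,u,v,z in [("jarS",255,271,63),("knobS",259,153,80),("glueS",357,217,90)]: print(nm,onz(S,u,v,z))
for nm,u,v in [("bl",152,235),("tl",154,197),("tr",280,201),("br",279,239)]: print(nm,onz(T,u,v,10))
E
```

```text
(590, 799, 3) (216, 799, 3)
jarT [447.23608215  -2.53378163  63.        ]
knobT [494.80219575 340.47604608  80.        ]
glueT [655.16508724  74.26578317  90.        ]
jarS [453.25665076 -10.38787952  63.        ]
knobS [497.22328254 339.84065464  80.        ]
glueS [658.3326407   72.34321257  90.        ]
bl [456.53648039 430.22135655  10.        ]
tl [540.94015929 430.51437549  10.        ]
tr [534.26982635 151.02746256  10.        ]
br [450.77091868 152.6744842   10.        ]
```

View pics/crop.png

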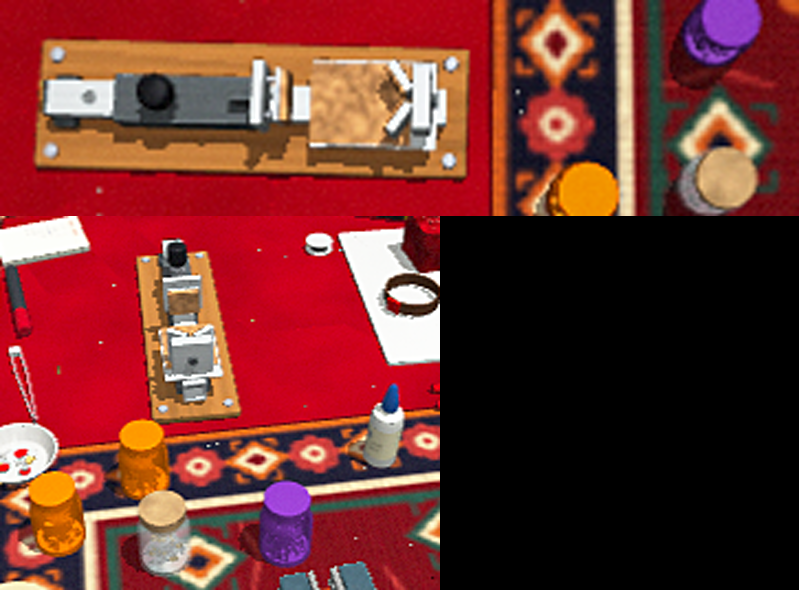

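Crop check: the clear jar with a cork lid is at top px (358,239) and side px (254,273), with orange at its left and below and purple above. The choice holds: the two cameras agree on about (449,-9), 63 mm tall. I'll go above it with the fingers at 45° between the neighbours.

>>> move_arm --targets "1 0 0 0 0 0 6.2; 1 0 0 0 0 0 6.2; 1 0 0 0 0 0 6.2; 1 -3.12 -1.79 0.4 0 0 0; 1 -3.12 -1.79 0.4 0 0 0"

```text
clock: 0.62
eef_pos: [306.5, 513.8, 222.7]
tool_rot: [3.141, -0.001, 2.36]
force: [1.6, 0.2, 0.0]
width: 85.7
gripper_force: 0.0
```

>>> move_arm --targets "1 -3.12 -1.79 0.4 0 0 0; 1 -3.12 -1.79 0.4 0 0 0; 1 -3.12 -1.79 0.4 0 0 0; 1 -3.12 -1.79 0.4 0 0 0; 1 -3.12 -1.79 0.4 0 0 0"

```text
clock: 1.03
eef_pos: [354.9, 337.5, 203.2]
tool_rot: [3.141, 0.0, 2.357]
force: [1.1, -0.6, -0.1]
width: 85.2
gripper_force: 0.0
```

>>> move_arm --targets "1 -3.12 -1.79 0.4 0 0 0; 1 -3.12 -1.79 0.4 0 0 0; 1 -3.12 -1.79 0.4 0 0 0; 1 -3.12 -1.79 0.4 0 0 0; 1 -3.12 -1.79 0.4 0 0 0"

```text
clock: 1.45
eef_pos: [402.0, 164.0, 183.3]
tool_rot: [3.141, 0.0, 2.357]
force: [0.8, -0.6, -0.7]
width: 85.4
gripper_force: 0.0
```

>>> move_arm --targets "1 -3.12 -1.79 0.4 0 0 0; 1 -3.12 -1.79 0.4 0 0 0; 1 -3.12 -1.79 0.4 0 0 0; 1 -3.12 -1.79 0.4 0 0 0; 1 -3.12 -1.79 0.4 0 0 0"

```text
clock: 1.87
eef_pos: [449.1, -9.7, 163.2]
tool_rot: [3.141, 0.0, 2.356]
force: [0.3, 1.0, 0.1]
width: 85.8
gripper_force: 0.0
```

```bash
python3 - <<'E'
from h import *
d=cam("wrist","pics/w1.png"); p=read_state(); print(p["eef_pos"])
print(proj(d,[[449,-9,63],[449,-9,0],[440,80,63],[370,25,63],[540,-10,63]]))
np.save("w1.npy",{k:d[k] for k in d if k!="color"},allow_pickle=True)
E
```

```text
[450.94275993 -18.36816266 162.92583467]
[[284.0026034  216.5245065 ]
 [283.69411952 196.56463301]
 [366.93636864 119.31990757]
 [236.88004275 102.93542492]
 [364.14738349 295.04896035]]
```

View pics/w1.png

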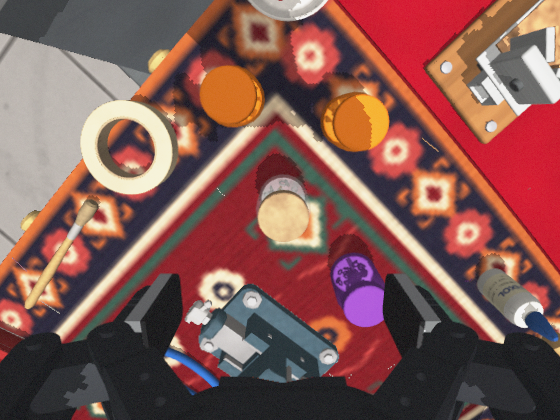

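The wrist picture shows the clear jar's cork at (284,218), within 2 px of the prediction. Oranges are at (232,96) and (357,122), purple at (360,300), all clear of the fingers. I'll go down and close gently.

>>> move_arm --targets "1 0.66 0.52 3 0 0 0; 1 0 0 3 0 0 0; 1 0 0 3 0 0 0; 1 0 0 2.5 0 0 0; 1 0 0 0 0 0 0"

```text
clock: 2.33
eef_pos: [445.2, 0.5, 44.8]
tool_rot: [-3.136, -0.005, 2.356]
force: [0.1, -0.6, 0.9]
width: 85.4
gripper_force: 0.0
```

>>> move_arm --targets "1 0 0 2 0 0 0; 1 0 0 2 0 0 0; 1 0 0 0 0 0 0; 0.3 0 0 0 0 0 0; 0.3 0 0 0 0 0 0"

```text
clock: 2.75
eef_pos: [444.4, 3.3, 32.3]
tool_rot: [-3.139, -0.014, 2.356]
force: [0.8, -0.2, -0.4]
width: 63.8
gripper_force: 0.0
```

>>> move_arm --targets "0.1 0 0 0 0 0 0; 0.1 0 0 0 0 0 0; 0.1 0 0 0 0 0 0; 0.03 0 0 0 0 0 0; 0.03 0 0 0 0 0 0"

```text
clock: 3.17
eef_pos: [443.8, 3.0, 31.4]
tool_rot: [-3.138, -0.015, 2.355]
force: [-0.9, 0.5, 0.5]
width: 44.3
gripper_force: 0.2
```

```bash
python3 - <<'E'
from h import *
d=cam("wrist","pics/w2.png"); p=read_state(); print(p["eef_pos"],p["qpos"],p["qd"],p["force"],p["tool_rot"])
S=cam("side");cv2.imwrite("pics/s2.png",cv2.resize(cv2.cvtColor(S["color"],4)[180:330,160:360],None,fx=3,fy=3))
E
```

```text
[443.80227345   2.96514499  31.36992677] [-0.16552173  0.73141779  0.15133672  2.21706672 -0.48410738  0.23770323
  1.20568308] [-2.47238815e-03  4.16645374e-03  9.94024661e-04  6.46784163e-06
 -4.61171557e-03  8.34285924e-04  2.27504619e-03] [-0.39477695 -0.2863253  -0.02541285] [-3.13838896 -0.01491451  2.35520374]
```

View pics/w2.png

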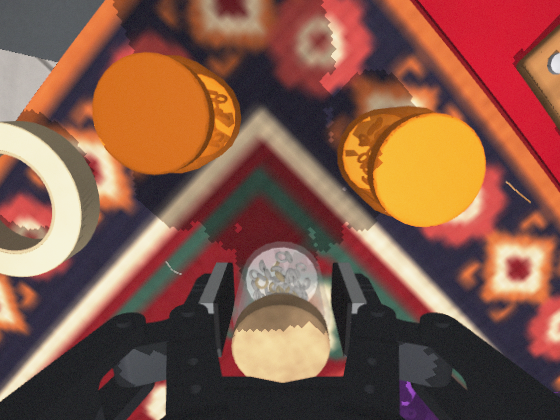

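The wrist picture shows the jar centred between the fingers (body at (282,275), cork at (282,350)), but joint 6 is at its limit and the TCP stopped at z 31, near the shoulder. I'll back out, turn the finger line to world y, and tilt about that line so the wrist has range.

>>> move_arm --targets "0.5 0 0 0 0 0 0; 1 0 0 0 0 0 0; 1 0 0 -3 0 0 0; 1 0 0 -3 0 0 0; 1 0 0 -3 0 0 0"

```text
clock: 3.68
eef_pos: [444.2, 2.2, 121.9]
tool_rot: [-3.137, -0.016, 2.355]
force: [1.7, -0.2, 0.7]
width: 85.3
gripper_force: 0.0
```

>>> move_arm --targets "1 0 0 0 0 0 -6.5; 1 0 0 0 0 0 -6.5; 1 0 0 0 0 0 -6.5; 1 0 0 0 0 0 -6.5; 1 0 0 0 0 0 -6.5"

```text
clock: 4.1
eef_pos: [445.0, 2.5, 121.4]
tool_rot: [3.136, -0.014, 2.929]
force: [-0.2, 0.2, -0.2]
width: 85.0
gripper_force: 0.0
```

>>> move_arm --targets "1 0 0 0 0 0 -6.5; 1 0 0 0 0 0 -6; 1 0 0 0 0 6 0; 1 0 0 0 0 6 0; 1 0 0 0 0 0 0"

```text
clock: 4.52
eef_pos: [449.1, 2.4, 120.7]
tool_rot: [3.133, -0.221, -3.14]
force: [2.4, 0.3, -0.1]
width: 85.6
gripper_force: 0.0
```

```bash
python3 - <<'E'
from h import *
from scipy.spatial.transform import Rotation as R
p=read_state(); print(p["eef_pos"],p["qpos"],p["tool_rot"])
M=R.from_euler("xyz",p["tool_rot"]).as_matrix(); print(M)
print("to jar z9:",M.T@(np.array([450,-10,9])-p["eef_pos"])/10)
E
```

```text
[449.11082166   2.42217374 120.6555611 ] [-0.13490757  0.6305353   0.12317096  1.97490417 -0.12494702  0.76517884
  1.64404897] [ 3.13331113 -0.22108198 -3.14017411]
[[-9.75659776e-01  3.97500203e-04 -2.19289407e-01]
 [-1.38401740e-03  9.99967278e-01  7.97036813e-03]
 [ 2.19285400e-01  8.07986794e-03 -9.75627300e-01]]
to jar z9: [-2.53347774 -1.3323576  10.86402169]
```

>>> move_arm --targets "1 0 -1.33 0 0 0 0; 1 -0.63 0 2.7 0 0 0; 1 -0.63 0 2.7 0 0 0; 1 -0.63 0 2.7 0 0 0; 1 0 0 0 0 0 0"

```text
clock: 4.93
eef_pos: [441.4, -11.3, 34.9]
tool_rot: [3.134, -0.229, -3.141]
force: [-0.9, -0.2, 0.6]
width: 85.3
gripper_force: 0.0
```

```bash
python3 - <<'E'
from h import *
from scipy.spatial.transform import Rotation as R
p=read_state(); print(p["eef_pos"],p["qpos"],p["tool_rot"])
M=R.from_euler("xyz",p["tool_rot"]).as_matrix()
print("to jar z9:",M.T@(np.array([450,-10,9])-p["eef_pos"])/10)
E
```

```text
[441.36391011 -11.32069651  34.9404729 ] [-0.09008311  0.77929003  0.09574169  2.02396782 -0.14402859  0.57499557
  1.68618727] [ 3.13383076 -0.22914614 -3.14130426]
to jar z9: [-1.43029954  0.11373107  2.33101967]
```

>>> move_arm --targets "1 -0.84 0.1 0.2 0 0 0; 1 -0.3 0 1.1 0 0 0; 1 -0.3 0 1.1 0 0 0; 1 0 0 0 0 0 0; 1 0 0 0 0 0 0"

```text
clock: 5.35
eef_pos: [454.0, -9.1, 11.4]
tool_rot: [3.133, -0.223, -3.14]
force: [-0.5, -0.3, 2.1]
width: 85.4
gripper_force: 0.0
```

```bash
python3 - <<'E'
from h import *
from scipy.spatial.transform import Rotation as R
p=read_state(); print(p["eef_pos"],p["qpos"],p["tool_rot"],p["force"])
M=R.from_euler("xyz",p["tool_rot"]).as_matrix()
print("to jar z9:",M.T@(np.array([450,-10,9])-p["eef_pos"])/10)
d=cam("wrist"); print(proj(d,[[450,-10,63],[450,-10,0]]))
cv2.imwrite("pics/w3.png",cv2.cvtColor(d["color"],4))
E
```

```text
[453.96323224  -9.14100986  11.4193456 ] [-0.08768666  0.82871342  0.08781545  1.99882181 -0.15005265  0.5441872
  1.68730212] [ 3.13319698 -0.22285791 -3.14044569] [-0.47902079 -0.28422748  2.076257  ]
to jar z9: [ 0.33314607 -0.08815792  0.32283889]
[[279.66533627 311.62649444]
 [279.59744517 267.58172636]]
```

View pics/w3.png

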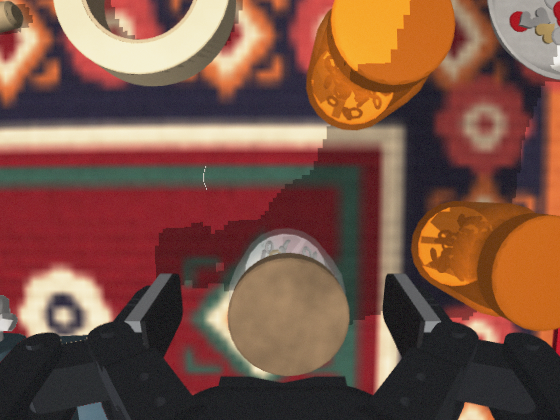

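The cork centre is at (289,314), about 3 mm right (+y) of the prediction, and the pads should come 9 mm nearer the base. I'll correct that and close gradually.

>>> move_arm --targets "1 0.75 0.2 0.68 0 0 0; 1 0 0 0 0 0 0; 0.3 0 0 0 0 0 0; 0.15 0 0 0 0 0 0; 0.15 0 0 0 0 0 0"

```text
clock: 5.82
eef_pos: [446.2, -7.1, 6.8]
tool_rot: [3.133, -0.221, -3.141]
force: [0.5, -0.0, -0.0]
width: 51.6
gripper_force: 0.0
```

>>> move_arm --targets "0.05 0 0 0 0 0 0; 0.05 0 0 0 0 0 0; 0.02 0 0 0 0 0 0; 0.02 0 0 0 0 0 0; 0.02 0 0 0 0 0 0"

```text
clock: 6.23
eef_pos: [445.8, -7.1, 6.6]
tool_rot: [3.133, -0.222, -3.141]
force: [1.5, -0.6, 2.7]
width: 43.4
gripper_force: 6.4
```

>>> move_arm --targets "0.0 0 0 0 0 0 0; 0.0 0 0 0 0 0 0; -0.02 0 0 0 0 0 0; -0.02 0 0 0 0 0 0; -0.02 0 0 0 0 0 0"

```text
clock: 6.65
eef_pos: [445.9, -7.2, 6.8]
tool_rot: [3.133, -0.222, -3.141]
force: [0.2, -0.3, 6.7]
width: 43.1
gripper_force: 48.4
```

>>> move_arm --targets "0.008 0 0 0 0 0 0; 0.008 0 0 0 0 0 0"

```text
clock: 6.82
eef_pos: [445.9, -7.2, 6.7]
tool_rot: [3.133, -0.221, -3.141]
force: [0.1, -1.1, 6.6]
width: 43.1
gripper_force: 29.9
```

>>> move_arm --targets "0.008 0 0 0 0 0 0; 0.008 0.22 0 -0.98 0 0 0; 0.008 0.22 0 -0.98 0 0 0; 0.008 0.22 0 -0.98 0 0 0; 0.008 0 0 0 0 0 0"

```text
clock: 7.23
eef_pos: [446.5, -7.2, 38.4]
tool_rot: [3.133, -0.22, -3.14]
force: [0.6, 1.5, -0.9]
width: 43.2
gripper_force: 29.3
```

>>> move_arm --targets "0.008 0.6 0 -2.7 0 0 0; 0.008 0.6 0 -2.7 0 0 0; 0.008 0.6 0 -2.7 0 0 0; 0.008 0.6 0 -2.7 0 0 0; 0.008 0 0 0 -1.54 -0.05 6.85"

```text
clock: 7.65
eef_pos: [448.6, -6.9, 151.4]
tool_rot: [3.131, -0.215, 3.022]
force: [-0.3, 0.4, -0.3]
width: 43.0
gripper_force: 29.3
```

>>> move_arm --targets "0.008 0 0 0 -1.54 -0.05 6.85; 0.008 0 0 0 -1.54 -0.05 6.85; 0.008 0 0 0 -1.54 -0.05 6.85; 0.008 0 0 0 -1.54 -0.05 6.85; 0.008 0 0 0 -1.54 -0.05 6.85"

```text
clock: 8.07
eef_pos: [445.9, -8.2, 147.4]
tool_rot: [3.134, -0.223, 2.401]
force: [-0.0, -0.2, 0.0]
width: 43.3
gripper_force: 29.3
```

>>> move_arm --targets "0.008 0 0 0 -1.54 -0.05 6.85; 0.008 0 0 0 -1.54 -0.05 6.85; 0.008 0 0 0 -1.54 -0.05 6.85; 0.008 0 0 0 -1.54 -0.05 6.85; 0.008 0 0 0 -1.54 -0.05 6.85"

```text
clock: 8.48
eef_pos: [445.8, -8.3, 147.4]
tool_rot: [3.135, -0.223, 1.788]
force: [-0.3, -0.1, -1.3]
width: 42.6
gripper_force: 29.2
```

>>> move_arm --targets "0.008 0 0 0 -1.54 -0.05 6.85; 0.008 0 0 0 -1.54 -0.05 6.85; 0.008 0 0 0 0 0 0"

```text
clock: 8.73
eef_pos: [444.4, -8.1, 147.3]
tool_rot: [3.137, -0.223, 1.545]
force: [-0.4, -0.4, -0.5]
width: 43.1
gripper_force: 29.3
```

```bash
cat > to.py <<'E'
import sys
from h import *
from scipy.spatial.transform import Rotation as R
def to(t):
    p=read_state(); M=R.from_euler("xyz",p["tool_rot"]).as_matrix()
    print(p["clock"],p["eef_pos"],p["tool_rot"],p["qpos"][[5,6]],p["gripper_force"],"shift cm",M.T@(np.array(t)-p["eef_pos"])/10)
    print("z row",M[2])
if __name__=="__main__": to([float(a) for a in sys.argv[1:4]])
E
python3 to.py 493.4 223 135
```

```text
8.7333 [444.36576847  -8.05323277 147.331613  ] [ 3.13711861 -0.22269204  1.5450022 ] [0.65224457 0.7960487 ] 29.258605472932686 shift cm [22.37826574  4.27750435  6.35109347]
z row [ 0.22085598  0.00436355 -0.97529667]
```

>>> move_arm --targets "0.008 3.7 0.71 1.05 0 0 0; 0.008 3.7 0.71 1.05 0 0 0; 0.008 3.7 0.71 1.05 0 0 0; 0.008 3.7 0.71 1.05 0 0 0; 0.008 3.7 0.71 1.05 0 0 0"

```text
clock: 9.15
eef_pos: [486.0, 185.2, 137.1]
tool_rot: [3.135, -0.223, 1.553]
force: [1.0, -0.7, 0.2]
width: 42.8
gripper_force: 29.3
```

>>> move_arm --targets "0.008 3.7 0.71 1.05 0 0 0; 0.008 0 0 0 0 0 0; 0.008 0 0 0 0 0 0"

```text
clock: 9.4
eef_pos: [493.2, 224.5, 134.6]
tool_rot: [3.136, -0.223, 1.559]
force: [-1.1, -0.6, -0.8]
width: 43.0
gripper_force: 29.3
```

```bash
python3 to.py 493.4 223 52; python3 - <<'E'
from h import *
t=cam("top");s=cam("side");w=cam("wrist")
a=cv2.resize(t["color"][170:260,140:300],(480,270),interpolation=2)
b=cv2.resize(s["color"][120:240,220:320],(320,384),interpolation=2)
c=np.zeros((590,800,3),np.uint8);c[:270,:480]=a;c[:384,480:]=b;c[270:,:427]=cv2.resize(w["color"],(427,320))
cv2.imwrite("pics/c4.png",cv2.cvtColor(c,4))
# predicted holder points: seat, and knob top
ex=np.array([-.0224,-1,0]);ex/=np.linalg.norm(ex);ey=np.array([1,-.0224,0])
o=np.array([493.2,213,0])
for nm,q in [("seat",(0,0,42)),("Vtop",(14,0,80)),("pad",(-44,0,62)),("knob",(-127,0,80)),("rest-+",(-30,26,42)),("rest--",(-30,-26,42))]:
    P=o+q[0]*ex+q[1]*ey+[0,0,q[2]]
    print(nm,P,proj(t,P)[0],proj(s,P)[0],proj(w,P)[0])
E
```

```text
9.4 [493.19349066 224.53382503 134.59351752] [ 3.135646   -0.22298083  1.55862102] [0.62277435 0.35757058] 29.266955452621914 shift cm [-1.97578239 -0.02518144  8.02100329]
z row [ 0.22113764  0.00579939 -0.97522537]
seat [493.2 213.   42. ] [250.59116461 217.3737166 ] [263.84053552 199.06682659] [283.20709343 256.99597099]
Vtop [492.88647865 199.003511    80.        ] [256.44406812 215.07141441] [263.80851325 189.22680223] [283.66771797 290.7691511 ]
pad [494.18535283 256.98896543  62.        ] [228.65380102 215.41756569] [261.78427048 179.88332103] [283.50342036 196.70798347]
knob [496.04408657 339.96815023  80.        ] [186.77540954 212.8936562 ] [258.49785106 153.01377795] [283.87758208  58.46580152]
rest-+ [519.87183147 242.41007643  42.        ] [236.91498008 204.7408468 ] [274.16121676 189.79519209] [319.33177184 215.79817263]
rest-- [467.87183147 243.57487643  42.        ] [235.7841629  229.24328868] [251.09168844 191.6698996 ] [247.11247042 215.77565856]
```

View pics/c4.png

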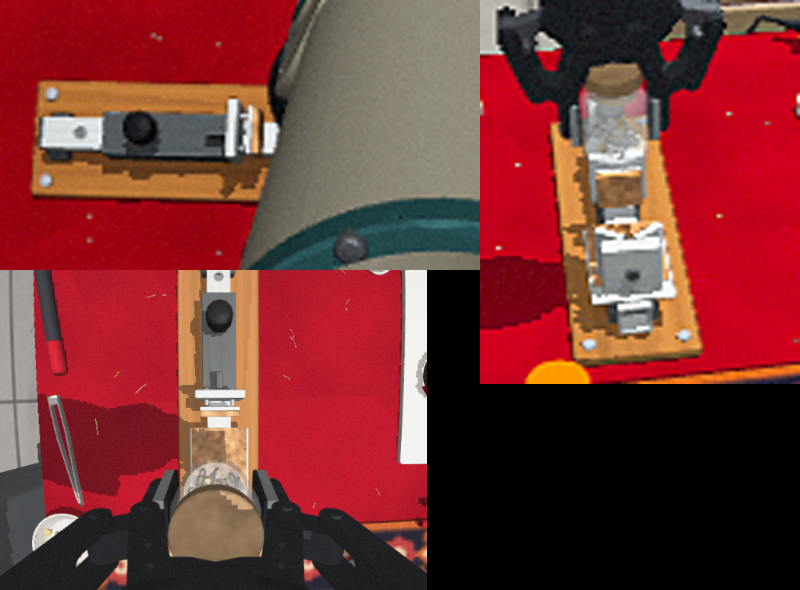

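Panel reading: in the wrist view the rest is centred at about px 288 and the knob at (287,56), against predictions of 283 and (284,58). So the holder is about 3 mm further in +x and the y agrees. The jar hangs upright between the fingers. I'll shift and lower it.

>>> move_arm --targets "0.008 -0.44 0.32 1.95 0 0 0; 0.008 -0.44 0 1.95 0 0 0; 0.008 -0.44 0 1.95 0 0 0; 0.008 -0.35 0 1.56 0 0 0; 0.008 0 0 0 0 0 0"

```text
clock: 9.97
eef_pos: [497.7, 224.3, 58.4]
tool_rot: [3.137, -0.228, 1.55]
force: [4.0, 12.8, -8.3]
width: 43.0
gripper_force: 28.9
```

>>> move_arm --targets "0.008 -0.05 0 0.2 0 0 0; 0.008 0 0 0 0 0 0; 0.008 0 0 0 0 0 0"

```text
clock: 10.22
eef_pos: [497.7, 224.5, 57.8]
tool_rot: [3.136, -0.229, 1.551]
force: [2.1, 11.2, -4.2]
width: 42.9
gripper_force: 29.3
```

>>> move_arm --targets "0.008 0.1 0 -0.45 0 0 0; 0.008 0.4 0 0.1 0 0 0; 0.008 0 0 0 0 0 0"

```text
clock: 10.47
eef_pos: [497.9, 224.7, 61.8]
tool_rot: [3.135, -0.223, 1.549]
force: [-0.2, 3.1, -0.2]
width: 43.4
gripper_force: 29.8
```

```bash
python3 to.py 496.4 228 50; python3 - <<'E'
from h import *
s=cam("side");w=cam("wrist")
b=cv2.resize(s["color"][120:240,220:320],(375,450),interpolation=2)
c=np.zeros((450,800,3),np.uint8);c[:,:375]=b;c[:319,375:]=cv2.resize(w["color"],(425,319))
cv2.imwrite("pics/c5.png",cv2.cvtColor(c,4))
print(proj(w,[[496.3,214.5+44,76],[496.3,214.5+44,48],[496,341.5,80],[496.3,224.5,42]]))
E
```

```text
10.4667 [497.88126768 224.72596673  61.83893954] [ 3.13516917 -0.2226875   1.54877597] [0.47132574 0.4976593 ] 29.82745224031305 shift cm [ 0.05459566 -0.16317322  1.22520741]
z row [ 0.22085155  0.00626483 -0.97528731]
[[280.4102653  206.48392321]
 [280.41122144 204.14803516]
 [274.48812722  -4.88197833]
 [282.03431447 269.84674411]]
```

View pics/c5.png

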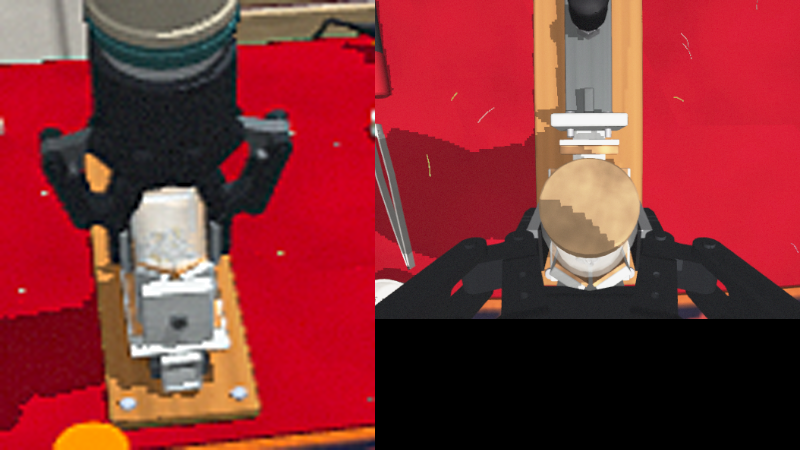

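```bash
python3 - <<'E'
from h import *
from scipy.spatial.transform import Rotation as R
p=read_state(); w=cam("wrist")
M=R.from_euler("xyz",p["tool_rot"]).as_matrix(); T=p["eef_pos"]
for pz in (-22,):
  for phi in (12.8,0,-5,-10,-15,-20,-25,-30,-40,-50):
    a=np.radians(phi)  # jar up direction in tool frame: -z rotated; phi=12.8 upright at tool pitch
    up=np.array([np.sin(a),0,-np.cos(a)]); g=np.array([0,0,pz])
    c=g+up*34; b=g-up*29
    W=lambda q:T+M@q
    print(phi,"upworld",(M@up).round(2),"cork",proj(w,W(c))[0].round(),"lipfront",proj(w,W(b))[0].round())
E
```

```text
12.8 upworld [-0.01  0.    1.  ] cork [287. 341.] lipfront [285. 285.]
0 upworld [-0.01 -0.22  0.98] cork [287. 364.] lipfront [285. 272.]
-5 upworld [-0.01 -0.3   0.95] cork [287. 371.] lipfront [285. 268.]
-10 upworld [-0.01 -0.39  0.92] cork [287. 378.] lipfront [285. 263.]
-15 upworld [-0.02 -0.47  0.88] cork [287. 384.] lipfront [285. 259.]
-20 upworld [-0.02 -0.54  0.84] cork [287. 389.] lipfront [285. 255.]
-25 upworld [-0.02 -0.61  0.79] cork [287. 393.] lipfront [285. 251.]
-30 upworld [-0.02 -0.68  0.73] cork [287. 396.] lipfront [285. 247.]
-40 upworld [-0.02 -0.8   0.61] cork [286. 399.] lipfront [286. 241.]
-50 upworld [-0.02 -0.89  0.46] cork [286. 399.] lipfront [286. 236.]
```

```bash
cat > phi.py <<'E'
from h import *
from scipy.spatial.transform import Rotation as R
p=read_state(); w=cam("wrist")
M=R.from_euler("xyz",p["tool_rot"]).as_matrix(); T=p["eef_pos"]
W=lambda q:T+M@q
hsv=cv2.cvtColor(w["color"],cv2.COLOR_RGB2HSV)
m=cv2.inRange(hsv,(10,50,90),(25,150,255)); m[:,:180]=0; m[:,390:]=0
n,l,st,ce=cv2.connectedComponentsWithStats(cv2.morphologyEx(m,cv2.MORPH_OPEN,np.ones((5,5))))
for i in range(1,n):
    if st[i,4]>1500: print("blob",st[i],ce[i].round())
th=np.linspace(0,2*np.pi,24,endpoint=False)
for phi in range(5,61,5):
    a=np.radians(phi); up=np.array([np.sin(a),0,-np.cos(a)]); e=np.array([np.cos(a),0,np.sin(a)]); g=np.array([0,0,-22])
    ring=lambda h,r:np.array([W(g+up*h+r*(np.cos(t)*e+np.sin(t)*np.array([0,1,0]))) for t in th])
    c=proj(w,ring(34,20)); b=proj(w,ring(-29,21))
    print(phi,(M@up).round(2),"cork",c.mean(0).round(),np.ptp(c,axis=0).round(),"bottom y",b[:,1].min().round(),b[:,1].max().round())
E
python3 phi.py
```

```text
blob [  209     0   143   340 32486] [281. 183.]
5 [-0.01 -0.13  0.99] cork [287. 354.] [132. 117.] bottom y 235.0 317.0
10 [-0.01 -0.05  1.  ] cork [287. 345.] [133. 124.] bottom y 239.0 324.0
15 [-0.01  0.04  1.  ] cork [287. 336.] [133. 130.] bottom y 244.0 330.0
20 [-0.    0.13  0.99] cork [287. 327.] [133. 134.] bottom y 249.0 337.0
25 [-0.    0.21  0.98] cork [287. 317.] [133. 136.] bottom y 254.0 343.0
30 [0.   0.3  0.96] cork [287. 308.] [133. 136.] bottom y 260.0 349.0
35 [0.   0.38 0.93] cork [287. 298.] [132. 134.] bottom y 265.0 356.0
40 [0.01 0.46 0.89] cork [287. 289.] [130. 130.] bottom y 271.0 362.0
45 [0.01 0.53 0.85] cork [287. 280.] [129. 125.] bottom y 277.0 367.0
50 [0.01 0.61 0.8 ] cork [287. 271.] [127. 118.] bottom y 283.0 373.0
55 [0.01 0.67 0.74] cork [287. 263.] [125. 109.] bottom y 289.0 378.0
60 [0.01 0.73 0.68] cork [287. 256.] [123. 100.] bottom y 296.0 383.0
```

The picture shows the jar tipped about 25° in the grip, cork towards the sliding jaw (cork centre at wrist px (283,274), body below it). I'll lift it and tilt the tool by the same angle to stand the jar upright.

>>> move_arm --targets "0.008 0.4 0 -2.4 0 0 0; 0.008 0.6 0 -2.4 0 0 0; 0.008 0.6 0 -2.4 0 0 0; 0.008 0 0 0 0 5.5 0; 0.008 0 0 0 0 5.5 0"

```text
clock: 11.08
eef_pos: [497.2, 228.7, 137.0]
tool_rot: [3.128, -0.417, 1.562]
force: [-1.0, -1.3, -2.3]
width: 43.2
gripper_force: 29.8
```

>>> move_arm --targets "0.008 0 0 0 0 5.5 0; 0.008 0 0 0 0 5.5 0; 0.008 0 0 0 0 0 0; 0.008 0 0 0 0 0 0"

```text
clock: 11.42
eef_pos: [497.7, 220.4, 132.7]
tool_rot: [3.14, -0.575, 1.541]
force: [0.2, 0.8, 0.4]
width: 43.4
gripper_force: 29.8
```

```bash
python3 to.py 496.4 228 50; python3 phi.py; python3 - <<'E'
from h import *
s=cam("side");w=cam("wrist");t=cam("top")
c=np.zeros((600,800,3),np.uint8);c[:,:450]=cv2.resize(s["color"][90:250,210:330],(450,600),interpolation=2);c[:262,450:]=cv2.resize(w["color"],(350,262))
c[262:,450:]=cv2.resize(t["color"][150:266,180:300],(350,338),interpolation=2)
cv2.imwrite("pics/c6.png",cv2.cvtColor(c,4))
E
```

```text
11.4167 [497.73533406 220.42831946 132.73974281] [ 3.1400803  -0.5752784   1.54121186] [0.59256534 0.82085865] 29.81273490633839 shift cm [-3.86990521 -0.16699046  7.3515803 ]
z row [ 0.5440684   0.00126892 -0.8390399 ]
blob [  215   207   134   167 14929] [280. 277.]
5 [-0.02 -0.47  0.88] cork [287. 354.] [132. 117.] bottom y 235.0 318.0
10 [-0.01 -0.39  0.92] cork [287. 346.] [133. 124.] bottom y 239.0 324.0
15 [-0.01 -0.31  0.95] cork [287. 337.] [133. 130.] bottom y 244.0 331.0
20 [-0.01 -0.22  0.97] cork [287. 327.] [134. 134.] bottom y 249.0 337.0
25 [-0.01 -0.14  0.99] cork [287. 318.] [133. 136.] bottom y 254.0 343.0
30 [-0.   -0.05  1.  ] cork [287. 308.] [133. 136.] bottom y 260.0 350.0
35 [-0.    0.04  1.  ] cork [287. 299.] [132. 134.] bottom y 265.0 356.0
40 [0.   0.12 0.99] cork [287. 290.] [131. 131.] bottom y 271.0 362.0
45 [0.01 0.21 0.98] cork [287. 281.] [129. 125.] bottom y 277.0 368.0
50 [0.01 0.29 0.96] cork [287. 272.] [127. 118.] bottom y 283.0 373.0
55 [0.01 0.38 0.93] cork [287. 264.] [125. 110.] bottom y 290.0 379.0
60 [0.01 0.45 0.89] cork [287. 256.] [123. 100.] bottom y 296.0 384.0
```

View pics/c6.png

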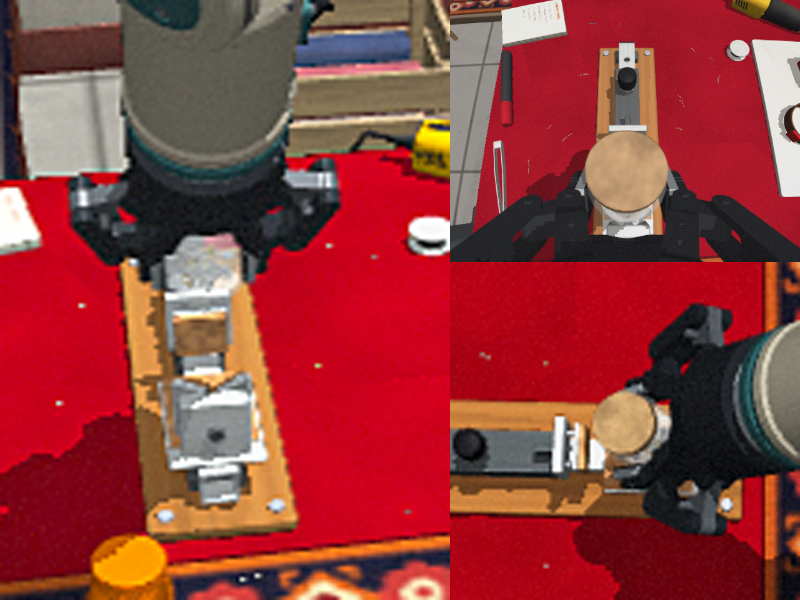

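```bash
python3 - <<'E'
from h import *
from scipy.spatial.transform import Rotation as R
p=read_state();t=cam("top");w=cam("wrist");M=R.from_euler("xyz",p["tool_rot"]).as_matrix();T=p["eef_pos"]
c1,r1=ray(t,240,204.9);c2,r2=ray(w,281.6,275.5)
A=np.c_[r1,-r2];s=np.linalg.lstsq(A,c2-c1,rcond=None)[0]
P,Q=c1+r1*s[0],c2+r2*s[1];print(P,Q)
G=T+M@[0,0,-22];print("pivot",G,"toolx",M[:,0],"C-G",(P+Q)/2-G)
# silhouettes from the wrist for upright jar with cork centre C, and tilts about tool y
C=(P+Q)/2; th=np.linspace(0,2*np.pi,36)
np.save("C.npy",C)
for tilt in (-20,-10,0,10,20):
    a=np.radians(tilt);up=np.array([0,np.sin(a),np.cos(a)]);e=np.array([0,np.cos(a),-np.sin(a)])
    ring=lambda h,r:np.array([C-up*h+r*(np.cos(x)*e+np.sin(x)*np.array([1,0,0])) for x in th])
    k=proj(t,ring(63,21));kw=proj(w,ring(63,21));cw=proj(w,ring(0,20));ct=proj(t,ring(0,20))
    print(tilt,"top bottom: c",k.mean(0).round(1),"maxu",k[:,0].max().round(1),"maxv",k[:,1].max().round(1),"cork box",ct.min(0).round(),ct.max(0).round(),"wrist bottom maxv",kw[:,1].max().round(),"cork",cw.min(0).round(),cw.max(0).round())
E
```

```text
[493.83591836 222.17234412 198.4498498 ] [493.76995267 221.77633205 198.40430911]
pivot [495.5495701  215.06352713 152.23587675] toolx [0.01227725 0.838808   0.5442889 ] C-G [-1.74663458  6.91081096 46.19120271]
-20 top bottom: c [230.9 210. ] maxu 242.1 maxv 221.2 cork box [229. 194.] [251. 216.] wrist bottom maxv 288.0 cork [209. 201.] [355. 345.]
-10 top bottom: c [236.7 210.3] maxu 248.2 maxv 221.4 cork box [229. 194.] [252. 216.] wrist bottom maxv 314.0 cork [209. 202.] [355. 350.]
0 top bottom: c [242.6 210.4] maxu 254.1 maxv 221.5 cork box [229. 194.] [252. 216.] wrist bottom maxv 340.0 cork [208. 205.] [355. 352.]
10 top bottom: c [248.4 210.4] maxu 259.6 maxv 221.5 cork box [229. 194.] [251. 216.] wrist bottom maxv 368.0 cork [208. 210.] [355. 352.]
20 top bottom: c [254.  210.2] maxu 264.7 maxv 221.3 cork box [230. 194.] [251. 216.] wrist bottom maxv 396.0 cork [208. 216.] [355. 350.]
```

The picture shows the jar nearly upright now (cork at wrist-panel (626,172) and top-panel (625,422)). Triangulation shows it has also slid about 11 mm up in the grip, so the finger tips would meet the rest first. I'll set it on the clear red cloth beyond the holder at about (610,270) and regrip it with an upright tool.

>>> move_arm --targets "0.008 1.08 2.8 0.68 0 0 0; 0.008 1.08 2.8 0.68 0 0 0; 0.008 1.08 2.8 0.68 0 0 0; 0.008 1.08 2.8 0.68 0 0 0; 0.008 0 0 0 0 0 0"

```text
clock: 12.13
eef_pos: [614.0, 278.8, 135.8]
tool_rot: [3.129, -0.578, 1.56]
force: [0.3, -0.5, -0.5]
width: 43.3
gripper_force: 29.8
```

>>> move_arm --targets "0.008 -1.4 0 2.1 0 0 0; 0.008 -1.4 0 2.1 0 0 0; 0.008 -1.4 0 2.1 0 0 0; 0.008 -1.4 0 2.1 0 0 0; 0.008 0 0 0 0 0 0"

```text
clock: 12.55
eef_pos: [605.8, 272.5, 28.7]
tool_rot: [-3.136, -0.574, 1.549]
force: [0.1, 0.2, -1.7]
width: 43.2
gripper_force: 29.8
```

```bash
python3 to.py 612 270 8; python3 -c "
from h import *
print(read_state()['force'])
w=cam('top')
for q in [(612,270,0),(660,270,0),(566,270,0)]: print(proj(w,q), w['color'][tuple(proj(w,q)[0].round().astype(int)[::-1])])"
```

```text
12.55 [605.82503114 272.52870767  28.65090988] [-3.13630025 -0.57372853  1.54867822] [0.57095967 0.72855721] 29.792656895689333 shift cm [-1.32172381  0.631422    1.60131173]
z row [ 0.54276734 -0.00444498 -0.83987133]
[ 0.13499429  0.15179753 -1.684479  ]
[[227.4300542  167.39007846]] [89 70 46]
[[228.09792489 146.98745701]] [178   0  10]
[[226.81097455 187.34863222]] [100   0  13]
```

Creep down until there is contact.

>>> move_arm --targets "0.008 -0.65 0 1.0 0 0 0; 0.008 -0.22 0 0.34 0 0 0; 0.008 -0.22 0 0.34 0 0 0; 0.008 0 0 0 0 0 0"

```text
clock: 12.93
eef_pos: [610.1, 272.3, 13.8]
tool_rot: [3.138, -0.577, 1.551]
force: [-0.5, -0.7, -0.9]
width: 43.3
gripper_force: 29.8
```

>>> move_arm --targets "0.008 -0.16 0 0.25 0 0 0; 0.008 0 0 0 0 0 0"

```text
clock: 13.1
eef_pos: [610.3, 272.3, 10.9]
tool_rot: [3.137, -0.577, 1.551]
force: [0.4, 0.3, -2.0]
width: 43.1
gripper_force: 29.8
```

>>> move_arm --targets "0.008 -0.16 0 0.25 0 0 0; 0.008 0 0 0 0 0 0"

```text
clock: 13.27
eef_pos: [610.1, 272.2, 7.6]
tool_rot: [3.138, -0.577, 1.55]
force: [0.1, 0.1, -1.1]
width: 43.2
gripper_force: 29.8
```

>>> move_arm --targets "0.008 -0.16 0 0.25 0 0 0; 0.008 0 0 0 0 0 0"

```text
clock: 13.43
eef_pos: [609.9, 272.2, 4.4]
tool_rot: [3.138, -0.577, 1.55]
force: [-0.3, -1.1, -0.8]
width: 43.4
gripper_force: 29.8
```

>>> move_arm --targets "0.008 -0.16 0 0.25 0 0 0; 0.008 0 0 0 0 0 0"

```text
clock: 13.6
eef_pos: [609.9, 272.2, 1.3]
tool_rot: [3.139, -0.577, 1.55]
force: [0.6, -0.6, -1.1]
width: 43.1
gripper_force: 29.8
```

>>> move_arm --targets "0.008 -0.11 0 0.17 0 0 0; 0.008 0 0 0 0 0 0"

```text
clock: 13.77
eef_pos: [610.1, 272.5, 0.4]
tool_rot: [3.138, -0.579, 1.551]
force: [-1.3, -1.8, 3.7]
width: 43.2
gripper_force: 30.3
```

>>> move_arm --targets "0.008 -0.11 0 0.17 0 0 0; 0.008 0 0 0 0 0 0"

```text
clock: 13.93
eef_pos: [610.2, 272.6, 0.1]
tool_rot: [3.138, -0.581, 1.551]
force: [-3.7, -6.4, 14.8]
width: 43.3
gripper_force: 31.4
```

>>> move_arm --targets "0.008 0.08 0 -0.13 0 0 0; 0.05 0 0 0 0 0 0; 0.15 0 0 0 0 0 0; 0.4 0 0 0 0 0 0; 0.5 0 0 0 0 0 0"

```text
clock: 14.35
eef_pos: [609.9, 272.4, -1.0]
tool_rot: [3.138, -0.577, 1.55]
force: [0.2, 0.4, 0.1]
width: 63.9
gripper_force: 0.0
```

>>> move_arm --targets "0.7 0 0 0 0 0 0; 1 0 0 -1.5 0 0 0; 1 0 0 -3 0 0 0; 1 0 0 -3 0 0 0; 1 0 0 -3 0 0 0"

```text
clock: 14.77
eef_pos: [608.2, 213.8, 88.7]
tool_rot: [3.139, -0.577, 1.55]
force: [0.3, -0.9, -0.1]
width: 85.2
gripper_force: 0.0
```

>>> move_arm --targets "1 0 0 -2 0 -6.6 0; 1 0 0 -2 0 -6.6 0; 1 0 0 0 0 -6.6 0; 1 0 0 0 0 -6.6 0; 1 0 0 0 0 -6.6 0"

```text
clock: 15.18
eef_pos: [609.2, 194.4, 125.5]
tool_rot: [3.134, 0.002, 1.546]
force: [0.2, -0.4, -1.5]
width: 85.6
gripper_force: 0.0
```

```bash
cat > fj.py <<'E'
from h import *
def blob(w,lo,hi,box=None,mn=300):
    hsv=cv2.cvtColor(w["color"],cv2.COLOR_RGB2HSV); m=cv2.inRange(hsv,lo,hi)
    n,l,st,ce=cv2.connectedComponentsWithStats(cv2.morphologyEx(m,cv2.MORPH_OPEN,np.ones((3,3))))
    return [(st[i],ce[i]) for i in range(1,n) if st[i,4]>mn]
if __name__=="__main__":
    w=cam("wrist","pics/w7.png");t=cam("top","pics/t7.png")
    for nm,d,mn in (("w",w,800),("t",t,60)):
        print(nm,"pred",proj(d,[610,265,63])[0])
        for s,c in blob(d,(8,40,80),(26,160,255),mn=mn):
            print(s,c.round(1),"z63",onz(d,*c,63).round(1),"z20",onz(d,*c,20).round(1))
E
python3 to.py 610 265 100; python3 fj.py
```

```text
15.1833 [609.18334804 194.37660832 125.46206257] [3.13407736e+00 2.49422929e-03 1.54595154e+00] [0.80278965 0.01023955] 0.0 shift cm [ 7.06851721 -0.11280452  2.52780727]
z row [-0.00249423  0.0075152  -0.99996865]
w pred [282.42655507 116.66823466]
[  56    0   23   93 1092] [66.9 45. ] z63 [491.  308.3  63. ] z20 [466.4 316.8  20. ]
[   51     0   148   266 17866] [144.4 148.8] z63 [528.  249.2  63. ] z20 [511.1 245.4  20. ]
[ 248   96   64   65 3318] [279.8 128.1] z63 [608.3 258.6  63. ] z20 [608.3 256.8  20. ]
[189 303  47  36 825] [212.8 320.5] z63 [558.8 131.8  63. ] z20 [548.4 103.4  20. ]
[ 165  355  167   13 1592] [247.7 361.4] z63 [580.8  97.   63. ] z20 [575.   61.3  20. ]
t pred [226.38318378 160.75921493]
[ 478   44   82   85 5778] [519.   86.3] z63 [ 802.4 -406.1   63. ] z20 [ 824.2 -435.3   20. ]
[300  93  14  22 139] [307.2 102.6] z63 [742.7  93.9  63. ] z20 [761.5  90.4  20. ]
[336  92 106  14 509] [383.6  97.8] z63 [758.3 -75.6  63. ] z20 [777.9 -87.8  20. ]
[323  94   7 112 546] [326.  149.4] z63 [637.   54.6  63. ] z20 [650.3  49.1  20. ]
[383 107  30  23 408] [39
[... 1531 characters left out ...]
0. ]
[433 281  38  18 267] [451.9 289.5] z63 [ 342.7 -204.    63. ] z20 [ 340.8 -222.9   20. ]
[542 280  10  15  76] [546.5 287.2] z63 [ 341.3 -423.6   63. ] z20 [ 339.3 -453.8   20. ]
[310 283  13  17 108] [315.8 291.1] z63 [342.2  78.7  63. ] z20 [340.3  74.4  20. ]
[406 282  16  18 148] [413.9 291.1] z63 [ 340.9 -122.5   63. ] z20 [ 338.9 -137.1   20. ]
[ 17 297  13  11 103] [ 22.8 302.2] z63 [305.4 689.2  63. ] z20 [301.6 716.4  20. ]
[443 311  10   9  62] [447.5 316. ] z63 [ 289.  -192.6   63. ] z20 [ 284.4 -210.9   20. ]
[343 312  11  10  77] [347.9 317.5] z63 [289.7  14.4  63. ] z20 [285.1   6.8  20. ]
[115 321   9  14  61] [118.9 327.2] z63 [264.3 474.5  63. ] z20 [258.3 490.6  20. ]
```

The cork shows as a full 64×65 px circle at wrist (280,128), so the jar stands upright at about (608,259). I'll regrip it with the vertical tool.

>>> move_arm --targets "1 3.2 -0.12 0 0 0 0; 1 3.2 -0.12 0 0 0 0; 1 0 0 2 0 0 0; 1 0 0 0 0 0 0"

```text
clock: 15.62
eef_pos: [604.2, 261.8, 99.8]
tool_rot: [-3.139, -0.002, 1.552]
force: [-1.5, 0.3, -0.8]
width: 85.4
gripper_force: 0.0
```

```bash
python3 to.py 608.3 258.6 6; python3 fj.py | head -8
```

```text
15.6167 [604.20493876 261.78725945  99.7892215 ] [-3.13943267e+00 -2.44750883e-03  1.55243126e+00] [ 0.80537393 -0.06969061] 0.0 shift cm [-0.33410605  0.43554577  9.37721362]
z row [ 0.00244751 -0.00215997 -0.99999467]
w pred [295.42006059 243.11854616]
[  46    0   28   81 1383] [59.6 32.5] z63 [495.8 376.4  63. ] z20 [469.9 386.5  20. ]
[  125     0    81   355 14700] [168.7 154.5] z63 [544.5 315.3  63. ] z20 [530.2 310.8  20. ]
[ 64 126  22  84 817] [ 74.5 167.1] z63 [492.5 310.1  63. ] z20 [465.8 304.3  20. ]
[ 260  215   66   68 3339] [292.4 250.1] z63 [608.3 260.8  63. ] z20 [609.2 243.3  20. ]
[  57  254  103   74 4045] [112.  281.5] z63 [502.4 242.6  63. ] z20 [478.  220.7  20. ]
t pred [226.38318378 160.75921493]
[ 478   44   82   85 5787] [519.   86.4] z63 [ 802.3 -406.    63. ] z20 [ 824.1 -435.2   20. ]
```

>>> move_arm --targets "1 -0.2 0.41 2 0 0 0; 1 0 0 2.5 0 0 0; 1 0 0 2.5 0 0 0; 1 0 0 2.3 0 0 0; 1 0 0 0 0 0 0"

```text
clock: 16.13
eef_pos: [609.1, 254.2, 6.0]
tool_rot: [-3.138, 0.001, 1.545]
force: [-1.6, -0.8, 0.3]
width: 85.4
gripper_force: 0.0
```

>>> move_arm --targets "0.4 0 0 0 0 0 0; 0.2 0 0 0 0 0 0; 0.2 0 0 0 0 0 0; 0.06 0 0 0 0 0 0; 0.06 0 0 0 0 0 0"

```text
clock: 16.55
eef_pos: [612.2, 257.7, 10.5]
tool_rot: [3.137, -0.002, 1.549]
force: [0.5, 0.4, 1.4]
width: 45.2
gripper_force: 0.0
```

>>> move_arm --targets "0.015 0 0 0 0 0 0; 0.01 0 0 0 0 0 0; 0.01 0 0 0 0 0 0; 0.005 0 0 0 0 0 0; 0.005 0 0 0 0 0 0"

```text
clock: 16.97
eef_pos: [612.1, 257.7, 10.4]
tool_rot: [3.137, -0.002, 1.549]
force: [-2.4, -0.4, 6.5]
width: 43.1
gripper_force: 18.1
```

>>> move_arm --targets "0.1 0 0 0 0 0 0; 0.1 0.2 0 0.55 0 0 0; 0.1 0 0 0 0 0 0; 0.06 0 0 0 0 0 0; 0.02 0 0 0 0 0 0"

```text
clock: 17.38
eef_pos: [611.2, 259.3, 3.1]
tool_rot: [3.139, -0.001, 1.549]
force: [0.1, -0.4, 0.1]
width: 43.3
gripper_force: 6.0
```

>>> move_arm --targets "0.01 0 0 0 0 0 0; 0.01 0 0 0 0 0 0; 0.002 0 0 0 0 0 0; 0.002 0 0 0 0 0 0; 0.002 0 0 0 0 0 0"

```text
clock: 17.8
eef_pos: [611.5, 259.3, 3.6]
tool_rot: [3.139, -0.001, 1.549]
force: [0.6, -0.3, -0.4]
width: 43.1
gripper_force: 23.8
```

>>> move_arm --targets "0.002 0 0 -1.5 0 0 0; 0.002 0 0 -2.5 0 0 0; 0.002 0 0 -2.5 0 0 0; 0.002 0 0 -2.5 0 0 0; 0.002 0 0 -2 0 0 0"

```text
clock: 18.22
eef_pos: [611.9, 259.2, 116.8]
tool_rot: [3.136, -0.002, 1.548]
force: [-0.3, 0.1, -0.9]
width: 43.5
gripper_force: 23.8
```

>>> move_arm --targets "0.002 -0.9 -2.85 0 0 0 0; 0.002 -0.9 -2.85 0 0 0 0; 0.002 -0.9 -2.85 0 0 0 0; 0.002 -0.9 -2.85 0 0 0 0; 0.002 0 0 0 0 0 0"

```text
clock: 18.63
eef_pos: [488.9, 223.8, 113.7]
tool_rot: [-3.136, -0.0, 1.548]
force: [0.1, 0.3, -1.3]
width: 43.0
gripper_force: 23.9
```

>>> move_arm --targets "0.002 0 0 0 0 0 0; 0.002 0 0 0 0 0 0"

```text
clock: 18.8
eef_pos: [497.7, 226.3, 114.4]
tool_rot: [3.136, -0.003, 1.549]
force: [0.4, 0.6, 0.3]
width: 43.3
gripper_force: 23.9
```

```bash
python3 to.py 496.4 225.5 60; cat > kn.py <<'E'
from fj import *
w=cam("wrist","pics/w8.png"); print("knob pred",proj(w,[497,341,80]))
for s,c in blob(w,(0,0,0),(180,255,38),mn=250): print("dark",s,c.round(1),"z80",onz(w,*c,80).round(1))
for s,c in blob(w,(8,40,80),(26,160,255),mn=800): print("cork",s,c.round(1))
t=cam("top")
for s,c in blob(t,(0,0,0),(180,255,38),mn=50):
    if 150<c[0]<300 and 180<c[1]<250: print("top dark",s,c.round(1),"z80",onz(t,*c,80).round(1))
E
python3 kn.py
```

```text
18.8 [497.7346703  226.31211028 114.39209303] [ 3.13589106e+00 -2.81562635e-03  1.54866203e+00] [ 0.62578337 -0.02959314] 23.89014747386682 shift cm [-0.09945952 -0.16264531  5.43811188]
z row [ 0.00281562  0.00570154 -0.99997978]
knob pred [[277.93680591  21.27137523]]
dark [332 267  15  43 267] [338.8 288.8] z80 [528.4 201.7  80. ]
dark [217 268  16  46 293] [225.1 289.7] z80 [463.1 202.8  80. ]
cork [  215     0   131   292 20715] [281.1 137.2]
cork [ 220  298  125   85 8287] [282.2 343. ]
```

>>> move_arm --targets "0.002 0 -0.1 1 0 0 0; 0.002 0 0 1 0 0 0; 0.002 0 0 1 0 0 0; 0.002 0 0 0.5 0 0 0; 0.002 0 0 0 0 0 0"

```text
clock: 19.32
eef_pos: [494.4, 225.2, 76.2]
tool_rot: [-3.141, 0.0, 1.548]
force: [-0.1, 0.7, -0.1]
width: 43.3
gripper_force: 23.9
```

>>> move_arm --targets "0.002 0 0 0.7 0 0 0; 0.002 0 0 0.7 0 0 0; 0.002 0 0 0.5 0 0 0; 0.002 0 0 0.2 0 0 0; 0.002 0 0 0 0 0 0"

```text
clock: 19.73
eef_pos: [495.2, 225.7, 56.6]
tool_rot: [3.14, -0.001, 1.548]
force: [-0.2, 0.2, -0.7]
width: 43.4
gripper_force: 23.9
```

>>> move_arm --targets "0.002 0 0.1 0.4 0 0 0; 0.002 0 0 0.3 0 0 0; 0.002 0 0 0 0 0 0"

```text
clock: 19.98
eef_pos: [496.4, 225.8, 49.8]
tool_rot: [3.139, -0.001, 1.549]
force: [-0.3, -0.1, -0.5]
width: 43.3
gripper_force: 23.9
```

>>> move_arm --targets "0.002 0 0 0.15 0 0 0; 0.002 0 0 0 0 0 0"

```text
clock: 20.15
eef_pos: [496.5, 225.8, 48.6]
tool_rot: [3.139, -0.001, 1.549]
force: [0.2, -0.4, -0.9]
width: 43.2
gripper_force: 23.9
```

>>> move_arm --targets "0.002 0 0 0.12 0 0 0; 0.002 0 0 0 0 0 0"

```text
clock: 20.32
eef_pos: [496.7, 225.9, 48.0]
tool_rot: [3.138, -0.002, 1.549]
force: [-1.1, -0.5, 3.9]
width: 43.2
gripper_force: 24.3
```

Contact with the rest. I'll release and rise straight up.

>>> move_arm --targets "0.03 0 0 0 0 0 0; 0.08 0 0 0 0 0 0; 0.2 0 0 0 0 0 0; 0.5 0 0 0 0 0 0; 0.7 0 0 0 0 0 0"

```text
clock: 20.73
eef_pos: [496.6, 225.8, 47.4]
tool_rot: [3.139, -0.001, 1.549]
force: [0.6, 0.6, 0.2]
width: 72.0
gripper_force: 0.0
```

>>> move_arm --targets "0.7 0 0 -1 0 0 0; 0.7 0 0 -2 0 0 0; 0.7 0 0 -3 0 0 0; 0.7 0 0 -3 0 0 0; 0.7 3 0 -1 0 0 0"

```text
clock: 21.15
eef_pos: [499.8, 249.4, 152.4]
tool_rot: [3.133, 0.0, 1.539]
force: [0.9, -1.0, -0.7]
width: 72.3
gripper_force: 0.0
```

>>> move_arm --targets "0.7 3 0 0 0 0 0; 0.7 0 0 0 0 0 0; 0.7 0 0 0 0 0 0"

```text
clock: 21.4
eef_pos: [497.0, 288.1, 148.1]
tool_rot: [3.138, -0.003, 1.553]
force: [-0.2, -0.7, -0.0]
width: 72.7
gripper_force: 0.0
```

```bash
python3 to.py 497 341 150; python3 - <<'E'
from h import *
s=cam("side");w=cam("wrist");t=cam("top")
c=np.zeros((600,800,3),np.uint8);c[:,:400]=cv2.resize(s["color"][100:250,220:320],(400,600),interpolation=2);c[:300,400:]=cv2.resize(w["color"],(400,300))
c[300:,400:]=cv2.resize(t["color"][160:250,170:290],(400,300),interpolation=2)
cv2.imwrite("pics/c9.png",cv2.cvtColor(c,4))
print("knob",[proj(d,[497,341,80])[0].round(1) for d in (w,t,s)]); print("jar cork",[proj(d,[496.5,226,105])[0].round(1) for d in (w,t,s)])
E
```

```text
21.4 [497.02065845 288.13084947 148.14789615] [ 3.13819949e+00 -2.75433771e-03  1.55283590e+00] [ 0.74863945 -0.15825782] 0.0 shift cm [ 5.28651534 -0.09643607 -0.17097841]
z row [ 0.00275433  0.00339314 -0.99999045]
knob [array([282.2, 144. ]), array([186.3, 212.4]), array([258.9, 152.7])]
jar cork [array([285.4, 333.6]), array([242.1, 211.3]), array([263.7, 172.1])]
```

View pics/c9.png

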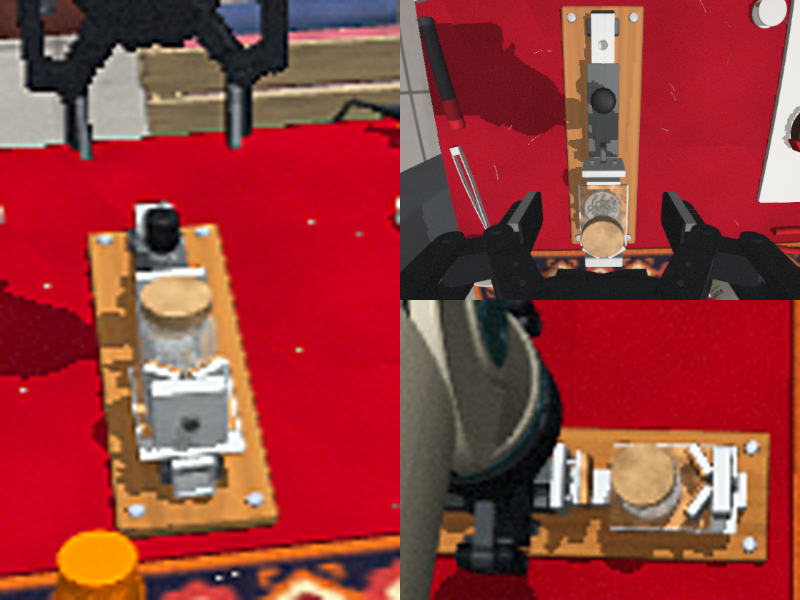

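The jar stands upright on the rest between the jaws (cork at wrist-panel (603,239), as predicted for (496.5,226)). The knob is at wrist-panel (603,101), which gives about (498,342.5). I'll go to the knob.

>>> move_arm --targets "0.7 2.72 0 0 0 0 0; 0.7 2.72 0 0 0 0 0; 0.7 0 0 1 0 0 0; 0.7 0 0 1.5 0 0 0; 0.7 0 0 0 0 0 0"

```text
clock: 21.97
eef_pos: [497.3, 338.4, 120.2]
tool_rot: [-3.141, 0.002, 1.548]
force: [-1.1, -0.8, -0.1]
width: 72.7
gripper_force: 0.0
```

```bash
python3 to.py 498 342.5 54; python3 - <<'E'
from h import *
w=cam("wrist"); v=w["color"].max(2); pr=proj(w,[498,342.5,80])[0]; print(pr, proj(w,[[509,342.5,80],[498,353.5,80]]))
u0,v0=pr.round().astype(int)
m=(v<45).astype(np.uint8)
n,l,st,ce=cv2.connectedComponentsWithStats(m)
for i in range(1,n):
    if st[i,4]>150: print(st[i],ce[i].round(1))
E
```

```text
21.9667 [497.28371553 338.44556145 120.20311564] [-3.14064940e+00  1.73181732e-03  1.54787188e+00] [ 0.74884205 -0.22479149] 0.0 shift cm [0.41844378 0.0685598  6.6195351 ]
z row [-1.73181646e-03 -9.43252670e-04 -9.99998056e-01]
[286.08034051 239.39339357] [[305.55813746 238.9713015 ]
 [285.68142053 220.829217  ]]
[  18   94   53  115 1433] [ 41.4 141.9]
[ 268  213   38   42 1050] [285.5 231.6]
[    0   269   560   151 40378] [279.8 371.8]
```

>>> move_arm --targets "0.7 0.56 0.1 1.5 0 0 0; 0.7 0 0 2 0 0 0; 0.7 0 0 1.7 0 0 0; 0.7 0 0 1.2 0 0 0; 0.7 0 0 0 0 0 0"

```text
clock: 22.43
eef_pos: [499.0, 344.6, 56.2]
tool_rot: [-3.141, 0.001, 1.548]
force: [-0.6, -0.2, -0.6]
width: 72.8
gripper_force: 0.0
```

>>> move_arm --targets "0.7 0 0 0 0 0 0; 0.3 0 0 0 0 0 0; 0.3 0 0 0 0 0 0; 0 0 0 0 0 0 0"

```text
clock: 22.77
eef_pos: [500.9, 346.1, 59.7]
tool_rot: [3.137, -0.003, 1.549]
force: [-0.0, -0.3, 0.2]
width: 44.6
gripper_force: 0.0
```

>>> move_arm --targets "0 -0.18 -0.2 0.5 0 0 0; 0 0 0 0 0 0 0; -0.35 0 0 0 0 0 0; -0.45 0 0 0 0 0 0; -0.48 0 0 0 0 0 0"

```text
clock: 23.18
eef_pos: [499.6, 343.9, 54.0]
tool_rot: [3.136, -0.002, 1.548]
force: [3.0, -0.9, -0.8]
width: 21.9
gripper_force: 1.4
```

>>> move_arm --targets "-0.52 0 0 0 0 0 0; -0.54 0 0 0 0 0 0; -0.54 0 0 0 0 0 0; -0.54 0 0 0 0 0 0; -0.54 0 0 0 0 0 0"

```text
clock: 23.6
eef_pos: [499.7, 344.0, 54.1]
tool_rot: [3.136, -0.002, 1.548]
force: [5.3, -1.2, 1.3]
width: 20.4
gripper_force: 43.4
```

>>> move_arm --targets "-0.54 0 0 -0.35 0 0 0; -0.54 0 0 -0.35 0 0 0; -0.54 0 0 -0.3 0 0 0; -0.54 0 0 0 0 0 0; -0.54 0 0 0 0 0 0"

```text
clock: 24.02
eef_pos: [499.5, 343.9, 63.4]
tool_rot: [3.136, -0.001, 1.548]
force: [7.1, 0.0, -5.4]
width: 20.3
gripper_force: 43.2
```

>>> move_arm --targets "-0.54 0 0 -0.1 0 0 0; -0.54 -0.6 0 0 0 0 0; -0.54 -0.6 0 0 0 0 0; -0.54 -0.6 0 0 0 0 0; -0.54 -0.4 0 0 0 0 0"

```text
clock: 24.43
eef_pos: [499.2, 322.3, 64.3]
tool_rot: [3.135, -0.002, 1.548]
force: [7.3, 1.7, -5.7]
width: 20.7
gripper_force: 43.2
```

>>> move_arm --targets "-0.54 -0.2 0 0 0 0 0; -0.54 0 0 0 0 0 0; -0.54 0 0 0 0 0 0"

```text
clock: 24.68
eef_pos: [499.2, 320.4, 64.3]
tool_rot: [3.135, -0.002, 1.548]
force: [7.6, 0.8, -5.9]
width: 20.4
gripper_force: 43.2
```

>>> move_arm --targets "-0.54 -0.15 0 0 0 0 0; -0.54 0 0 0 0 0 0; -0.54 0 0 0 0 0 0"

```text
clock: 24.93
eef_pos: [499.2, 319.8, 64.4]
tool_rot: [3.135, -0.003, 1.549]
force: [7.6, 3.3, -4.8]
width: 20.6
gripper_force: 43.2
```

>>> move_arm --targets "-0.54 0 0 0.2 0 0 0; -0.54 0 0 0.2 0 0 0; -0.54 0 0 0 0 0 0"

```text
clock: 25.18
eef_pos: [499.2, 319.8, 60.2]
tool_rot: [3.135, -0.003, 1.549]
force: [6.4, 2.8, -5.2]
width: 20.7
gripper_force: 43.2
```

>>> move_arm --targets "-0.54 -0.03 0 0.2 0 0 0; -0.54 0 0 0.2 0 0 0; -0.54 0 0 0 0 0 0"

```text
clock: 25.43
eef_pos: [499.2, 319.8, 56.3]
tool_rot: [3.135, -0.003, 1.549]
force: [6.6, 3.1, -3.5]
width: 20.5
gripper_force: 43.3
```

>>> move_arm --targets "-0.54 0 0 0.2 0 0 0; -0.54 0 0 0.1 0 0 0; -0.54 0 0 0 0 0 0"

```text
clock: 25.68
eef_pos: [499.3, 319.8, 54.2]
tool_rot: [3.135, -0.004, 1.549]
force: [6.5, 2.1, -0.1]
width: 20.4
gripper_force: 43.9
```

>>> move_arm --targets "-0.54 0 0 0.1 0 0 0; -0.54 0 0 0 0 0 0; -0.54 0 0 0 0 0 0; -0.54 0 0 0 0 0 0"

```text
clock: 26.02
eef_pos: [499.4, 319.8, 54.1]
tool_rot: [3.135, -0.005, 1.549]
force: [4.1, 2.1, 7.2]
width: 20.7
gripper_force: 44.6
```

```bash
python3 - <<'E'
from fj import *
print(read_state()["force"])
s=cam("side");print("pred seat cork",proj(s,[496,214.5,105])[0],"before",proj(s,[496.5,226,105])[0],"bottle",proj(s,[657,73,90])[0])
for st,c in blob(s,(8,60,80),(24,170,255),mn=40):
    if 230<c[0]<300 and 140<c[1]<230: print(st,c.round(1),onz(s,*c,105).round(1))
for st,c in blob(s,(100,120,60),(125,255,255),mn=25): print("blue",st,c.round(1))
E
```

```text
[4.12432191 2.09995233 7.16769971]
pred seat cork [264.04821767 175.22935615] before [263.67752701 172.06806892] bottle [356.22779088 216.84556888]
[256 171  18  14 217] [264.4 177.3] [495.8 207.1 105. ]
blue [354 218   7  11  63] [357.3 223.6]
blue [285 385  55  16 345] [312.3 390.2]
blue [286 402  59  14 379] [315.1 409.6]
```

```bash
python3 -c "
from cell import order
print(order.finish_job())"
```

```text
the job is handed in; nothing more can be done
None
```

I handed the job in at about 26 s: the jar is clamped upright against the V jaw, the pin is home one hole along, the fingers still hold the knob, and the glue bottle is standing. One risk: the grip on the glass briefly read 48.4 N, over your 40 N but under the 50 N limit, and I also had to set the jar down once on the cloth and regrip it after it tipped in the fingers.

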